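Find the honing stone that fits the cover

TASK

The loose green cover belongs to one of the three honing stones bedded in the wooden stand; it will not go over the other two. Lift the cover out of its cradle by its two ends, stand it mouth down on the bare bench and let go, then take it again by its two long sides and try it on the stones in turn, without forcing it, until you find the one it slips right down over. Leave it there, fully home and let go, and leave the other loose things on the bench where they are.

Things in the scene. Friction and masses are not known exactly. Their poses are not given: they have to be found in the camera images.
- cover: Green box-shaped cover, closed top with a brass panel, open below: 66 long (its x) x 50 wide (its y) x 36 mm high, walls 3 mm; inside 60 x 44 mm, about 33 mm deep; 0.15 kg, same turned half round. Origin: centre of its open underside, z up. Starts mouth down in the cradle, long axis along the cradle's x, underside 8 mm above the bench.
- cradle: Fixed wooden cradle, 110 (x) x 96 (y) x 42 mm: 8 mm base board and two upright cheeks, 48 mm long, top 42 mm above the bench, 4 mm off the cover's long sides, so that there the cover can be gripped only by its ends (66 mm apart along the cradle's x). Origin: centre of its underside.
- stand: Fixed wooden stand, 76 (x) x 290 (y) mm: 12 mm base board with the stones in a row along y, 86 mm apart, between four upright dividers (8 mm thick, 60 mm along x, top 64 mm above the bench; at y = -129, -43, 43, 129 mm). Bays are 78 mm wide: no room for fingers at the cover's ends, only at its long sides. Origin: centre of its underside.
- stone_a: Dark grey honing stone, fixed in the stand, 54 to 65 mm long (its y, along the row), 38 to 49 mm wide (its x), top 34 mm above the board, bevelled 2 mm. One of the three is 6 mm smaller each way than the cover's inside: the cover's rim comes down to about 1 mm above the board; on the other two, 5 mm too big one way, it stays about 34 mm up. Origin: centre, at the board's top (12 mm above the bench).
- stone_b: Red-brown honing stone, fixed in the stand, 54 to 65 mm long (its y, along the row), 38 to 49 mm wide (its x), top 34 mm above the board, bevelled 2 mm. One of the three is 6 mm smaller each way than the cover's inside: the cover's rim comes down to about 1 mm above the board; on the other two, 5 mm too big one way, it stays about 34 mm up. Origin: centre, at the board's top (12 mm above the bench).
- stone_c: Pale grey honing stone, fixed in the stand, 54 to 65 mm long (its y, along the row), 38 to 49 mm wide (its x), top 34 mm above the board, bevelled 2 mm. One of the three is 6 mm smaller each way than the cover's inside: the cover's rim comes down to about 1 mm above the board; on the other two, 5 mm too big one way, it stays about 34 mm up. Origin: centre, at the board's top (12 mm above the bench).
- sand_block: Bystander: loose rubbing block, 66x79x30 mm, origin under its centre.
- tape_measure: Bystander: loose yellow tape measure, 55x85x62 mm, origin under its centre.
- yellow_mug: Bystander: loose yellow mug, 84x107x88 mm, origin under its centre.

How it is judged (in metres and radians):
On the way:
1. the cover stands mouth down on the bare bench, out of the cradle, let go (height (world z) of cover below 0.006 m and angle between cover's own z axis and vertical below 0.1 rad and contact force between the fingers and cover below 0.2 N and linear speed of cover below 0.03 m/s and horizontal distance between cover and cradle above 0.07 m), for 0.1 s.
At the end, for the whole second after the job is handed in: the cover is fully home over the one stone that fits: centred within 7 mm, its rim less than 6 mm above the stand's board, level (within 0.08 rad), lined up with the stone (within 0.2 rad), at rest and let go (horizontal distance between cover and stone_b below 0.007 m and z of cover in the frame of stone_b below 0.006 m and angle between cover's own z axis and vertical below 0.08 rad and angle between the x axis of cover and the y axis of stone_b, either way round below 0.2 rad and linear speed of cover below 0.01 m/s and contact force between the fingers and cover below 0.1 N); the robot touches nothing.
It fails at once if the cover is forced on a stone (over 120 N) (contact force between cover and stone_a above 120 N or contact force between cover and stone_b above 120 N or contact force between cover and stone_c above 120 N).
It fails at once if a loose bystander (rubbing block, tape measure, mug) is moved more than 30 mm (distance of any of sand_block, tape_measure, yellow_mug from where it was at the start of the episode above 0.03 m).
It also fails if it takes over 54 s, if anything falls off the work surface, if the arm or the gripper's body presses on something with over 40 N, if the wrist force passes 120 N, or if a joint passes its speed limit or range.

ROBOT

A 6-joint arm with a two-finger parallel gripper is mounted at the origin on a cart in front of the work surface, level with it; the furniture and walls round the work are solid. World frame = base frame: x ahead of the robot, y to its left, z up, the work surface at z = 0. Lengths are in mm, angles in rad, forces in N, time in s.
With the tool pointing down it reaches from about 300 to 850 mm from the base axis. Payload 4.2 kg.
Tool frame: the origin (TCP) lies on the centre line of the jaws, within the pads' length; the fingertips stand 17 mm ahead of it and the grasp point (between the pads) lies 2 mm behind it; z points along the fingers, y is the direction in which the jaws open and shut (so a half turn about z gives the same grasp; the last joint's range is limited). The gripper opens to 91 mm and grips with 3 to 60 N. Pads are 32 mm wide; open, the fingers measure 118 mm over their backs; the gripper's body (76 mm by 178 mm) begins 60 mm behind the grasp point.
Start: joints at [-1.161, 0.32, 1.565, -0, 1.257, -0.02], TCP at [239.601, -522.717, 230.976] pointing down, gripper open.
Joint ranges: [-3.11, 3.11], [-0.84, 2.01], [0.21, 2.61], [-1.34, 4.49], [0.05, 2.63], [-2.56, 2.56]. Speed limits (rad/s): [2.57, 2.57, 3.14, 3.14, 3.14, 3.14].

INTERFACE

Orientations are given as a unit quaternion [w, x, y, z].
In Python, from workcell import bot gives the robot as it stands.
- The arm moves only by the tool send_rows, never from a script. Its argument "increments" is a list of rows, each an object of numbers: "grip": the finger opening in cm, from 0 to 9.12; "x", "y", "z": the shift along the tool's x, y, z in cm; "twist": the turn about the tool's z in rad. A call has 1 to 5 rows; each row shifts and turns the pose as measured when the row begins, along the tool's axes as they then stand; what a row does not reach is not made up. A row lasts 1/8 s, in which the tool goes at most 62.5 mm and 10.7 degrees, less where a joint would pass 70% of its speed; a pose out of reach is approached as far as the arm can. A call is refused whole if a number of a shift passes 6.25 or a number of a turn 0.188, either way. A call with a gripper value outside its range is refused whole. The fingers move at their own pace and stop on an object; "newtons" is the grip in N (left out, the last holds). Time passes only in rows, so rows that do not move let the fingers close. It gives the time, the measured TCP pose, the force and the opening at its end, in the units of the state.
- bot.state(): the state, without advancing time (a new reading comes with each control period).
- bot.snapshot(name): name is "scene" or "top" or "wrist"; returns a dict with "pixels" (400x640x3 uint8, red, green, blue), "mtx" (3x3 intrinsics, pixels), "T" (4x4, takes a point from camera to world coordinates). Camera axes: x right, y down, z forward; pixel columns grow to the right and rows downward; lengths in mm; the calibration is good to about 2 mm. A picture is of the moment at which its call begins. There is no depth.
- bot.hand_in(): hands the job in, once; it reports no verdict.
Trained networks look in a picture, given as the dict that the camera call returned (one of the last four; its "shot" number tells which), for a name from the list of things; names that differ only in an ending like _2 or _b are one class to them, and where a whole thing is asked for, a point or a joint stands for the part that bears it (a point fixed in the world has none). Each returns a list of dicts, best first, with "p" (0 to 1); they miss things now and then, are a little off and sometimes report something else, mostly with a low value. They report only what shows in the picture. A call takes as long as a camera call.
- bot.recognise(name, picture): "xyz" ([x, y, z] in mm, in world coordinates, good to about 4 mm: the middle of the surface that is visible of it).
- bot.place_of(name, picture): "xyz" ([x, y, z] in mm, in world coordinates, good to about 4 mm: a listed point, or the origin of a listed thing).
The state is a dict: "clock": time; "joint_positions": joint angles; "joint_velocities": joint speeds; "effort": joint torques, N m; "ee_pos": TCP position; "tcp_rot": TCP orientation; "ft_force": force on the tool from outside, world axes, zero at the start; "wrist_torque": the same for the moment, N m; "opening": finger opening in mm.
Only numpy, scipy, OpenCV 4.12 (cv2) and the standard library are available. Lean on these libraries where they do the work, as an engineer would, in place of code of your own. Each camera call takes 0.05 s, during which the arm holds its last target.

## Working session

There is one attempt and no reset: what is moved stays moved. The work goes in short steps, Python scripts to look and compute and a tool call to move; the robot and the scene stay as the last step left them, time stands still between calls to the robot, and variables do not carry over. Pictures are saved under pics/ and viewed, and the job is handed in when it is done.

Besides the shell and the picture viewer there is one more tool, called after "Emit:" as name([rows], argument=value, ...), one row to a line, values as JSON. send_rows: Moves the arm, as the interface text tells. Its arguments: {"type":"object","properties":{"increments":{"type":"array","items":{"type":"object","properties":{"grip":{"type":"number"},"x":{"type":"number"},"y":{"type":"number"},"z":{"type":"number"},"twist":{"type":"number"}}}},"newtons":{"type":"number"}},"required":["increments"]}

```bash
mkdir -p pics
python3 - <<'E'
from workcell import bot
import cv2,pickle
s=bot.state();print({k:s[k] for k in('clock','ee_pos','tcp_rot','opening','ft_force')})
for n in('top','scene'):
    p=bot.snapshot(n);cv2.imwrite(f'pics/{n}0.png',p['pixels'][:,:,::-1]);pickle.dump(p,open(f'{n}0.pkl','wb'))
    print(n,p['T'].round(2).tolist() if hasattr(p['T'],'round') else p['T'],p['mtx'])
    for o in('cover','cradle','stand','stone_a','stone_b','stone_c','sand_block','tape_measure','yellow_mug'):
        print(o,[([round(v) for v in r['xyz']],round(r['p'],2)) for r in bot.place_of(o,p)[:3]])
E
```

```text
{'clock': 0.0, 'ee_pos': array([ 239.36588672, -522.29120234,  230.13215067]), 'tcp_rot': array([-8.48119901e-04,  9.77002175e-01,  2.13227560e-01, -1.96031234e-04]), 'opening': 91.16790866742761, 'ft_force': array([0.45572729, 0.70414199, 0.12640421])}
top [[0.03, -0.99, 0.17, 292.4], [-1.0, -0.03, 0.0, 30.85], [0.0, -0.17, -0.99, 1574.58], [0.0, 0.0, 0.0, 1.0]] [[520.20615983   0.         313.07283872]
 [  0.         520.20615983 207.27867703]
 [  0.           0.           1.        ]]
cover [([508, 159, 8], 0.78)]
cradle [([506, 155, -1], 0.64)]
stand [([500, -226, 4], 0.58), ([512, -142, 11], 0.31)]
stone_a [([511, -140, 11], 0.7), ([491, -221, 14], 0.68), ([479, -308, 8], 0.54)]
stone_b [([511, -140, 11], 0.7), ([491, -221, 14], 0.68), ([479, -308, 8], 0.54)]
stone_c [([511, -140, 11], 0.7), ([491, -221, 14], 0.68), ([479, -308, 8], 0.54)]
sand_block [([461, 399, 0], 0.87)]
tape_measure [([671, 265, 4], 0.77)]
yellow_mug [([641, -8, -1], 0.91)]
scene [[-0.71, -0.45, 0.55, -103.49], [-0.71, 0.43, -0.56, 716.79], [0.02, -0.78, -0.62, 804.81], [0.0, 0.0, 0.0, 1.0]] [[426.69916059   0.         316.40142064]
 [  0.         426.69916059 198.1420106 ]
 [  0.           0.           1.        ]]
cover [([503, 158, 14], 0.96)]
cradle [([504, 155, 1], 0.95), ([499, -224, 6], 0.53)]
stand [([498, -220, 4], 0.67), ([505, 154, 12], 0.62)]
stone_a [([516, -141, 11], 0.87), ([478, -306, 8], 0.74), ([497, -224, 8], 0.6)]
stone_b [([516, -141, 11], 0.87), ([478, -306, 8], 0.74), ([497, -224, 8], 0.6)]
stone_c [([516, -141, 11], 0.87), ([478, -306, 8], 0.74), ([497, -224, 8], 0.6)]
sand_block [([461, 397, 0], 0.84), ([492, -223, 1], 0.34)]
tape_measure [([670, 264, 2], 0.94)]
yellow_mug [([645, -4, 2], 0.87)]
```

View pics/top0.png

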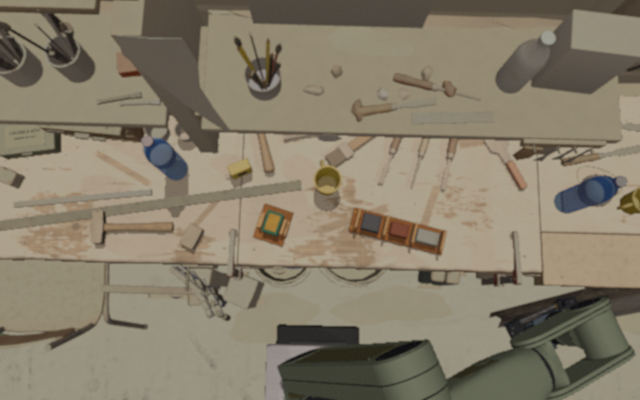

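View pics/scene0.png

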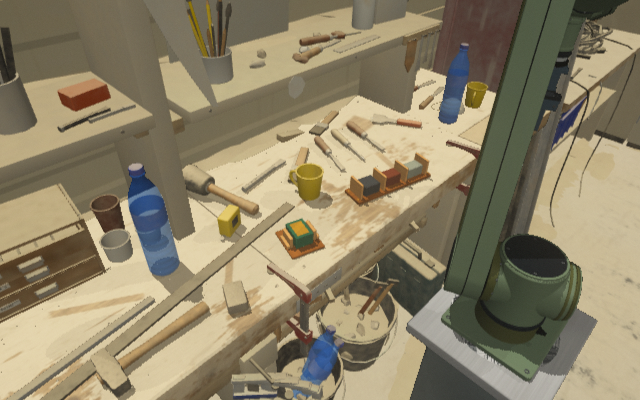

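```bash
cat > h.py <<'E'
import numpy as np,cv2
from scipy.spatial.transform import Rotation as R
def ray(p,uv,z):
    K=np.array(p['mtx']);T=np.array(p['T']);d=T[:3,:3]@np.linalg.inv(K)@np.array([uv[0],uv[1],1.]);o=T[:3,3]
    return o+d*(z-o[2])/d[2]
def proj(p,X):
    T=np.linalg.inv(np.array(p['T']));c=T[:3,:3]@np.array(X,float)+T[:3,3];q=np.array(p['mtx'])@c;return q[:2]/q[2]
def pose(s):
    q=s['tcp_rot'];r=R.from_quat([q[1],q[2],q[3],q[0]]).as_matrix();return np.array(s['ee_pos']),r
def plan(s,xyz,yaw=None):
    """yaw: world angle of tool y (mod pi). prints total tool-frame shift in cm, twist"""
    p,r=pose(s);d=r.T@(np.array(xyz)-p)/10
    a=np.arctan2(r[1,1],r[0,1]);tw=0
    if yaw is not None: tw=-((yaw-a+np.pi/2)%np.pi-np.pi/2)
    print('pos',p.round(1),'ytool yaw',round(a,3),'tilt',r[:,2].round(3),'j6',round(s['joint_positions'][5],2),'shift cm',d.round(2),'twist',round(tw,3),'F',s['ft_force'].round(1),'open',round(s['opening'],1),'t',s['clock'])
def rect(p,mask,z):
    cs,_=cv2.findContours(mask.astype(np.uint8),cv2.RETR_EXTERNAL,cv2.CHAIN_APPROX_NONE);c=max(cs,key=cv2.contourArea)[:,0,:]
    w=np.array([ray(p,u,z)[:2] for u in c],np.float32);rr=cv2.minAreaRect(w);return rr,cv2.boxPoints(rr)
E
python3 - <<'E'
from h import *;import pickle
from workcell import bot
p=pickle.load(open('top0.pkl','rb'));im=p['pixels']
h=cv2.cvtColor(im,cv2.COLOR_RGB2HSV)
m=((h[...,0]>40)&(h[...,0]<95)&(h[...,1]>90));m[:200]=0;m[250:]=0;m[:,:240]=0;m[:,300:]=0
print(m.sum(),rect(p,m,44))
cv2.imwrite('pics/crop.png',cv2.resize(im[190:270,240:460,::-1],None,fx=3.6,fy=3.6,interpolation=cv2.INTER_CUBIC))
plan(bot.state(),[505,157,250])
E
```

```text
27 (((474.74481201171875, 140.8255615234375), (4.221386432647705, 12.521541595458984), 47.09576416015625), array([[468.72192, 143.54167],
       [477.89386, 135.01732],
       [480.7677 , 138.10945],
       [471.59576, 146.6338 ]], dtype=float32))
pos [ 239.6 -522.7  231. ] ytool yaw -1.141 tilt [ 0. -0. -1.] j6 -0.02 shift cm [ 52.45 -50.73  -1.91] twist 0 F [ 0.  -0.3 -0.6] open 91.6 t 1.0
```

View pics/crop.png

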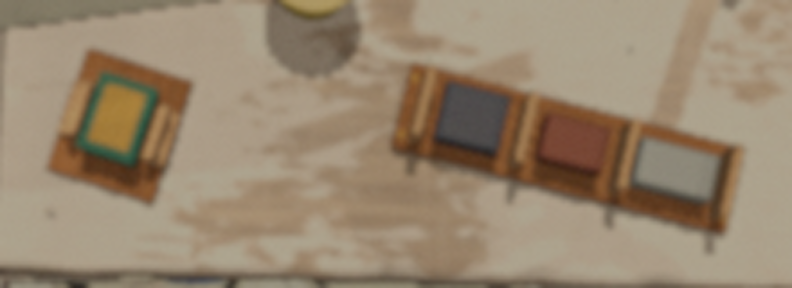

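Emit:
send_rows([
  {"x": 4.3, "y": -4.2},
  {"x": 4.3, "y": -4.2},
  {"x": 4.3, "y": -4.2},
  {"x": 4.3, "y": -4.2},
  {"x": 4.3, "y": -4.2},
])

```text
invalid input
```

Run:
```python
from h import *
from workcell import bot
p=bot.snapshot('wrist');cv2.imwrite('pics/w1.png',p['pixels'][:,:,::-1]);T=np.array(p['T'])
s=bot.state();P,r=pose(s);print((r.T@(T[:3,3]-P)).round(1),(r.T@T[:3,:3]).round(2),p['mtx'][0])
plan(s,[505,157,250],-.3)
```

```text
[ 7.590e+01 -1.000e-01 -1.529e+02] [[ 0.   -0.96 -0.27]
 [ 1.    0.    0.  ]
 [-0.   -0.27  0.96]] [332.28091823   0.         323.77070661]
pos [ 239.6 -522.7  231. ] ytool yaw -1.141 tilt [ 0. -0. -1.] j6 -0.02 shift cm [ 52.45 -50.73  -1.91] twist -0.841 F [-0.2  0.4  0.3] open 91.3 t 1.05
```

View pics/w1.png

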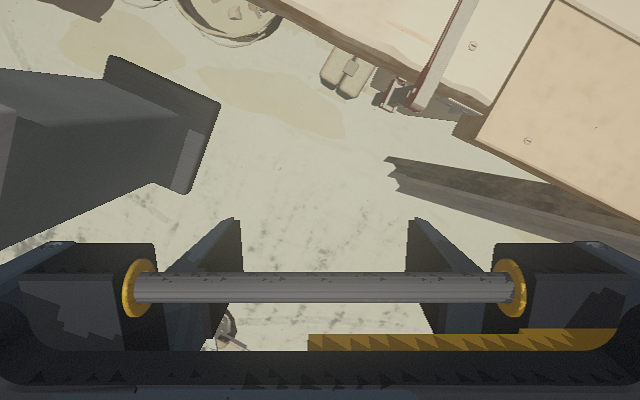

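The wrist image shows the open fingers (tips near (235,220) and (415,220)) off the bench edge. The move was refused as invalid, so I'll retry with all fields given.

Emit:
send_rows([
  {"x": 4.3, "y": -4.2, "z": 0, "twist": 0, "grip": 9.1},
  {"x": 4.3, "y": -4.2, "z": 0, "twist": 0, "grip": 9.1},
  {"x": 4.3, "y": -4.2, "z": 0, "twist": 0, "grip": 9.1},
  {"x": 4.3, "y": -4.2, "z": 0, "twist": 0, "grip": 9.1},
  {"x": 4.3, "y": -4.2, "z": 0, "twist": 0, "grip": 9.1},
])

```text
clock: 1.68
ee_pos: [350.4, -238.9, 230.4]
tcp_rot: [0.001, 0.978, 0.209, 0.001]
ft_force: [1.1, 0.2, -0.5]
opening: 90.9
```

Run:
```python
from h import *
from workcell import bot
import pickle
p=bot.snapshot('wrist');cv2.imwrite('pics/w2.png',p['pixels'][:,:,::-1]);pickle.dump(p,open('w2.pkl','wb'))
plan(bot.state(),[505,157,250],-.3)
```

```text
pos [ 351.8 -232.3  230.3] ytool yaw -1.145 tilt [ 0.004  0.004 -1.   ] j6 0.53 shift cm [ 30.05 -29.13  -1.73] twist -0.845 F [-0.6  5.6 -0.3] open 91.3 t 1.725
```

View pics/w2.png

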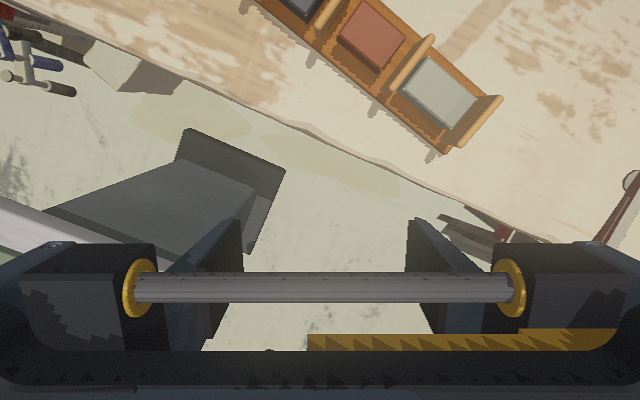

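Emit:
send_rows([
  {"x": 4.3, "y": -4.2, "z": 0, "twist": 0, "grip": 9.1},
  {"x": 4.3, "y": -4.2, "z": 0, "twist": 0, "grip": 9.1},
  {"x": 4.3, "y": -4.2, "z": 0, "twist": 0, "grip": 9.1},
  {"x": 4.3, "y": -4.2, "z": 0, "twist": 0, "grip": 9.1},
  {"x": 3.0, "y": -2.9, "z": 0, "twist": -0.18, "grip": 9.1},
])

```text
clock: 2.35
ee_pos: [455.8, 31.0, 233.4]
tcp_rot: [0.001, 0.954, 0.3, 0.005]
ft_force: [0.2, -0.7, 0.1]
opening: 90.9
```

Emit:
send_rows([
  {"x": 0, "y": 0, "z": 0, "twist": -0.18, "grip": 9.1},
  {"x": 0, "y": 0, "z": 0, "twist": -0.18, "grip": 9.1},
  {"x": 0, "y": 0, "z": 0, "twist": -0.18, "grip": 9.1},
  {"x": 0, "y": 0, "z": 0, "twist": -0.18, "grip": 9.1},
  {"x": 0, "y": 0, "z": 0, "twist": 0, "grip": 9.1},
])

```text
clock: 2.98
ee_pos: [457.4, 33.9, 233.5]
tcp_rot: [0.003, 0.779, 0.627, 0.005]
ft_force: [0.7, -0.5, -0.9]
opening: 91.4
```

Run:
```python
from h import *
from workcell import bot
import pickle
p=bot.snapshot('wrist');cv2.imwrite('pics/w3.png',p['pixels'][:,:,::-1]);pickle.dump(p,open('w3.pkl','wb'))
plan(bot.state(),[505,157,250],-.3)
print(bot.place_of('cover',p),bot.place_of('cradle',p))
```

```text
pos [457.4  33.9 233.5] ytool yaw -0.216 tilt [ 0.011  0.002 -1.   ] j6 0.26 shift cm [13.06  2.02 -1.57] twist 0.084 F [0.4 1.2 0.5] open 90.7 t 3.025
[{'xyz': [506.0, 151.4, 9.0], 'p': 0.6}] []
```

View pics/w3.png

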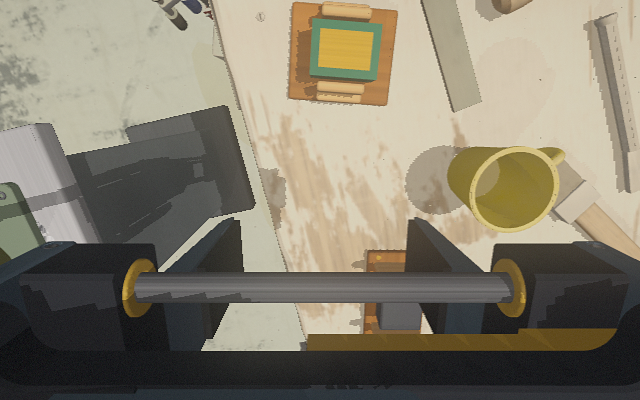

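The cover and cradle show at about (343,50), the mug at (505,190). Next: measure the cover's top.

Run:
```python
from h import *
import pickle
p=pickle.load(open('w3.pkl','rb'));im=p['pixels']
c=im[0:115,280:405];cv2.imwrite('pics/c3.png',cv2.resize(c[...,::-1],None,fx=6,fy=5,interpolation=cv2.INTER_NEAREST))
h=cv2.cvtColor(im,cv2.COLOR_RGB2HSV)
for u in [(345,48),(313,45),(340,77),(292,50)]: print(u,h[u[1],u[0]])
g=(h[...,0]>50)&(h[...,0]<95)&(h[...,1]>80);g[:10]=0;g[95:]=0;g[:,:300]=0;g[:,395:]=0
print('green',g.sum(),rect(p,g,44))
b=(h[...,0]>18)&(h[...,0]<32)&(h[...,1]>120);b[:22]=0;b[76:]=0;b[:,:312]=0;b[:,380:]=0
b=cv2.morphologyEx(b.astype(np.uint8),cv2.MORPH_OPEN,np.ones((3,3)));print('brass',b.sum(),rect(p,b,44))
```

```text
(345, 48) [ 21 164 214]
(313, 45) [ 62  68 142]
(340, 77) [ 39  65 102]
(292, 50) [ 15 147 182]
green 52 (((482.17376708984375, 164.47055053710938), (0.0, 0.0), 0.0), array([[482.17377, 164.47055],
       [482.17377, 164.47055],
       [482.17377, 164.47055],
       [482.17377, 164.47055]], dtype=float32))
brass 2014 (((505.9757385253906, 153.73316955566406), (33.8925666809082, 49.90700149536133), 73.48868560791016), array([[477.23502, 144.57759],
       [525.08405, 130.39378],
       [534.71643, 162.88875],
       [486.86743, 177.07256]], dtype=float32))
```

View pics/c3.png

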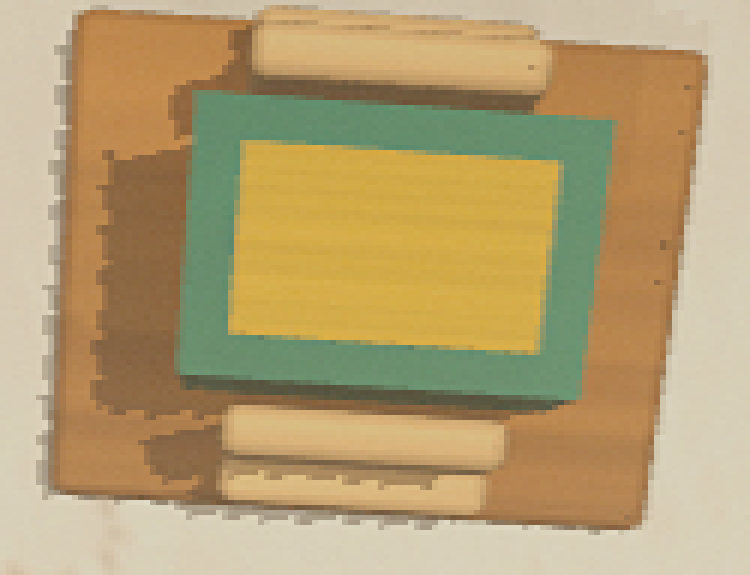

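Run:
```python
from h import *
from workcell import bot
plan(bot.state(),[506,153.7,110],-.288)
```

```text
pos [457.4  33.9 233.5] ytool yaw -0.216 tilt [ 0.011  0.002 -1.   ] j6 0.26 shift cm [12.69  2.06 12.43] twist 0.072 F [0.1 0.  1. ] open 90.9 t 3.125
```

Emit:
send_rows([
  {"x": 3.5, "y": 0.6, "z": 1.5, "twist": 0, "grip": 9.1},
  {"x": 3.5, "y": 0.6, "z": 3, "twist": 0, "grip": 9.1},
  {"x": 3.5, "y": 0.6, "z": 3, "twist": 0, "grip": 9.1},
  {"x": 2.2, "y": 0.3, "z": 3, "twist": 0, "grip": 9.1},
  {"x": 0, "y": 0, "z": 1.9, "twist": 0.072, "grip": 9.1},
])

```text
clock: 3.75
ee_pos: [511.6, 156.8, 109.4]
tcp_rot: [0.004, 0.805, 0.593, 0.009]
ft_force: [-0.6, -0.3, 0.7]
opening: 91.3
```

Run:
```python
from h import *
from workcell import bot
import pickle
p=bot.snapshot('wrist');cv2.imwrite('pics/w4.png',p['pixels'][:,:,::-1]);pickle.dump(p,open('w4.pkl','wb'))
plan(bot.state(),[506,153.7,31],-.288)
```

```text
pos [510.  155.9 107.3] ytool yaw -0.304 tilt [ 0.015  0.002 -1.   ] j6 0.58 shift cm [-0.38 -0.42  7.62] twist -0.016 F [-1.3 -0.5 -2.9] open 91.0 t 3.8
```

View pics/w4.png

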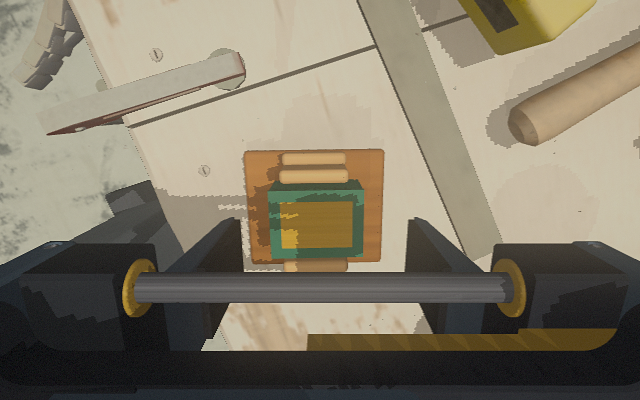

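Run:
```python
from h import *
import pickle
from workcell import bot
p=pickle.load(open('w4.pkl','rb'))
q=[ray(p,u,44)[:2].round(1) for u in [(281,203),(352,202),(353,247),(281,248)]];print(q,np.mean(q,0), (q[1]-q[0]),(q[2]-q[3]))
q=[ray(p,u,44)[:2].round(1) for u in [(269,191),(362,189)]];print(q)
plan(bot.state(),[506,153.7,31],-.288)
```

```text
[array([488.2, 176.3]), array([534.8, 162.3]), array([526.3, 130.1]), array([477.3, 144.9])] [506.65 153.4 ] [ 46.6 -14. ] [ 49.  -14.8]
[array([483.2, 186.7]), array([543.8, 169.1])]
pos [510.  155.9 107.3] ytool yaw -0.304 tilt [ 0.015  0.002 -1.   ] j6 0.58 shift cm [-0.38 -0.42  7.62] twist -0.016 F [-1.3 -0.5 -2.9] open 91.0 t 3.8
```

Emit:
send_rows([
  {"x": -0.4, "y": -0.4, "z": 0, "twist": -0.015, "grip": 9.1},
  {"x": 0, "y": 0, "z": 1.6, "twist": 0, "grip": 9.1},
  {"x": 0, "y": 0, "z": 1.5, "twist": 0, "grip": 9.1},
  {"x": 0, "y": 0, "z": 0, "twist": 0, "grip": 9.1},
])

```text
clock: 4.3
ee_pos: [505.7, 152.3, 77.6]
tcp_rot: [0.004, 0.801, 0.598, 0.008]
ft_force: [-1.0, 0.3, -0.7]
opening: 91.0
```

Run:
```python
from h import *
from workcell import bot
plan(bot.state(),[506.3,153.6,31],-.29)
```

```text
pos [505.7 152.3  77.6] ytool yaw -0.288 tilt [ 0.018  0.002 -1.   ] j6 0.56 shift cm [ 0.1  -0.06  4.67] twist 0.002 F [-1.   0.3 -0.7] open 91.0 t 4.3
```

Emit:
send_rows([
  {"x": 0.1, "y": -0.06, "z": 1.5, "twist": 0, "grip": 9.1},
  {"x": 0, "y": 0, "z": 1.5, "twist": 0, "grip": 9.1},
  {"x": 0, "y": 0, "z": 1.4, "twist": 0, "grip": 9.1},
  {"x": 0, "y": 0, "z": 0, "twist": 0, "grip": 9.1},
])

```text
clock: 4.8
ee_pos: [506.8, 153.6, 31.4]
tcp_rot: [0.005, 0.801, 0.598, 0.008]
ft_force: [-0.8, 0.2, -1.4]
opening: 90.8
```

Run:
```python
from h import *
from workcell import bot
plan(bot.state(),[506.3,153.6,31],-.29)
```

```text
pos [506.8 153.6  31.4] ytool yaw -0.288 tilt [ 0.019  0.003 -1.   ] j6 0.56 shift cm [-0.02 -0.04  0.04] twist 0.002 F [-0.8  0.2 -1.4] open 90.8 t 4.8
```

Emit:
send_rows([
  {"x": 0, "y": 0, "z": 0, "twist": 0, "grip": 5.5},
  {"x": 0, "y": 0, "z": 0, "twist": 0, "grip": 5.5},
  {"x": 0, "y": 0, "z": 0, "twist": 0, "grip": 5.5},
  {"x": 0, "y": 0, "z": 0, "twist": 0, "grip": 5.5},
  {"x": 0, "y": 0, "z": 0, "twist": 0, "grip": 5.5},
], newtons=25)

```text
clock: 5.42
ee_pos: [507.3, 153.8, 32.1]
tcp_rot: [0.005, 0.801, 0.598, 0.009]
ft_force: [0.4, 0.2, -1.2]
opening: 65.9
```

Emit:
send_rows([
  {"x": 0, "y": 0, "z": -1.5, "twist": 0, "grip": 5.5},
  {"x": 0, "y": 0, "z": -2, "twist": 0, "grip": 5.5},
  {"x": 0, "y": 0, "z": -2, "twist": 0, "grip": 5.5},
  {"x": 0, "y": 0, "z": -2, "twist": 0, "grip": 5.5},
  {"x": 0, "y": 0, "z": -0.5, "twist": 0, "grip": 5.5},
])

```text
clock: 6.05
ee_pos: [505.8, 153.6, 117.8]
tcp_rot: [0.005, 0.801, 0.598, 0.01]
ft_force: [0.2, 0.2, -1.6]
opening: 66.3
```

Run:
```python
from h import *
from workcell import bot
s=bot.state();plan(s,[465,5,105],-1.77);plan(s,[465,5,105],-.29)
```

```text
pos [505.8 153.6 117.8] ytool yaw -0.288 tilt [ 0.022  0.004 -1.   ] j6 0.56 shift cm [-15.42   0.28   1.14] twist 1.482 F [ 0.2  0.2 -1.6] open 66.3 t 6.05
pos [505.8 153.6 117.8] ytool yaw -0.288 tilt [ 0.022  0.004 -1.   ] j6 0.56 shift cm [-15.42   0.28   1.14] twist 0.002 F [ 0.2  0.2 -1.6] open 66.3 t 6.05
```

Emit:
send_rows([
  {"x": -3.1, "y": 0.1, "z": 0, "twist": 0, "grip": 5.5},
  {"x": -4, "y": 0.1, "z": 0, "twist": 0, "grip": 5.5},
  {"x": -4, "y": 0.1, "z": 0, "twist": 0, "grip": 5.5},
  {"x": -4, "y": 0, "z": 0, "twist": 0, "grip": 5.5},
  {"x": 0, "y": 0, "z": 0, "twist": 0.15, "grip": 5.5},
])

```text
clock: 6.68
ee_pos: [464.3, 4.4, 116.8]
tcp_rot: [0.005, 0.844, 0.536, 0.011]
ft_force: [0.5, -0.4, -1.5]
opening: 65.9
```

Emit:
send_rows([
  {"x": 0, "y": 0, "z": 0, "twist": 0.17, "grip": 5.5},
  {"x": 0, "y": 0, "z": 0, "twist": 0.17, "grip": 5.5},
  {"x": 0, "y": 0, "z": 0, "twist": 0.17, "grip": 5.5},
  {"x": 0, "y": 0, "z": 0, "twist": 0.17, "grip": 5.5},
  {"x": 0, "y": 0, "z": 0, "twist": 0.17, "grip": 5.5},
])

```text
clock: 7.3
ee_pos: [462.3, 3.3, 116.3]
tcp_rot: [-0.001, 0.992, 0.125, 0.01]
ft_force: [0.6, -1.1, -1.3]
opening: 66.0
```

Run:
```python
from h import *
from workcell import bot
s=bot.state();plan(s,[465,5,105],-1.77)
```

```text
pos [462.3   3.3 116.3] ytool yaw -1.321 tilt [ 0.02   0.004 -1.   ] j6 1.3 shift cm [ 0.28 -0.1   1.13] twist 0.449 F [ 0.6 -1.1 -1.3] open 66.0 t 7.3
```

Emit:
send_rows([
  {"x": 0, "y": 0, "z": 0, "twist": 0.15, "grip": 5.5},
  {"x": 0, "y": 0, "z": 0, "twist": 0.15, "grip": 5.5},
  {"x": 0, "y": 0, "z": 1, "twist": 0.15, "grip": 5.5},
  {"x": 0, "y": 0, "z": 2, "twist": 0, "grip": 5.5},
  {"x": 0, "y": 0, "z": 2, "twist": 0, "grip": 5.5},
])

```text
clock: 7.92
ee_pos: [463.2, 3.5, 66.1]
tcp_rot: [-0.003, 0.994, -0.108, 0.011]
ft_force: [-0.3, -0.7, -1.8]
opening: 66.1
```

Run:
```python
from h import *
from workcell import bot
import pickle
p=bot.snapshot('wrist');cv2.imwrite('pics/w5.png',p['pixels'][:,:,::-1])
s=bot.state();plan(s,[465,5,26],-1.77)
```

```text
pos [461.4   3.5  63.9] ytool yaw -1.787 tilt [ 0.017  0.004 -1.   ] j6 1.76 shift cm [ 0.26 -0.19  3.79] twist -0.017 F [-0.6 -0.7 -3.5] open 66.3 t 7.975
```

View pics/w5.png

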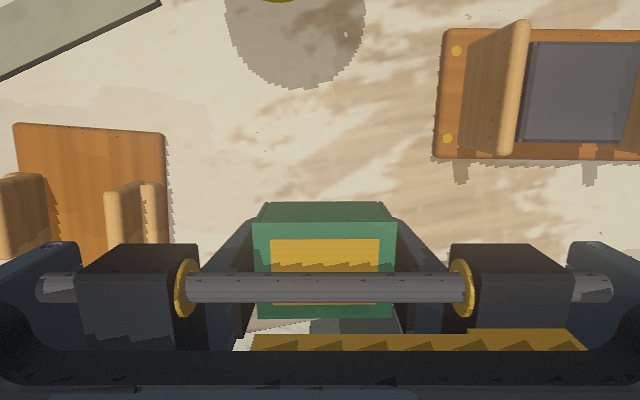

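The cover sits squarely between the fingers (centre about (324,275)), the cradle is at left, stand upper right. Lowering onto bare bench.

Emit:
send_rows([
  {"x": 0, "y": 0, "z": 1.5, "twist": 0, "grip": 5.5},
  {"x": 0, "y": 0, "z": 1.2, "twist": 0, "grip": 5.5},
  {"x": 0, "y": 0, "z": 0.7, "twist": 0, "grip": 5.5},
  {"x": 0, "y": 0, "z": 0.3, "twist": 0, "grip": 5.5},
  {"x": 0, "y": 0, "z": 0, "twist": 0, "grip": 5.5},
])

```text
clock: 8.6
ee_pos: [462.3, 3.7, 26.2]
tcp_rot: [-0.003, 0.994, -0.108, 0.008]
ft_force: [1.2, -0.3, -1.9]
opening: 66.0
```

Emit:
send_rows([
  {"x": 0, "y": 0, "z": 0.1, "twist": 0, "grip": 5.5},
  {"x": 0, "y": 0, "z": 0.1, "twist": 0, "grip": 5.5},
  {"x": 0, "y": 0, "z": 0, "twist": 0, "grip": 5.5},
])

```text
clock: 8.98
ee_pos: [463.1, 3.7, 24.9]
tcp_rot: [-0.003, 0.994, -0.108, 0.009]
ft_force: [-0.5, 0.5, -1.9]
opening: 65.6
```

Emit:
send_rows([
  {"x": 0, "y": 0, "z": 0.15, "twist": 0, "grip": 5.5},
  {"x": 0, "y": 0, "z": 0.0, "twist": 0, "grip": 5.5},
])

```text
clock: 9.22
ee_pos: [463.5, 3.8, 24.2]
tcp_rot: [-0.003, 0.994, -0.108, 0.01]
ft_force: [-0.3, -0.1, -1.2]
opening: 65.8
```

Emit:
send_rows([
  {"x": 0, "y": 0, "z": 0.1, "twist": 0, "grip": 5.5},
  {"x": 0, "y": 0, "z": 0.0, "twist": 0, "grip": 7.5},
  {"x": 0, "y": 0, "z": 0, "twist": 0, "grip": 9.1},
  {"x": 0, "y": 0, "z": 0, "twist": 0, "grip": 9.1},
  {"x": 0, "y": 0, "z": 0, "twist": 0, "grip": 9.1},
])

```text
clock: 9.85
ee_pos: [464.1, 3.8, 23.6]
tcp_rot: [-0.003, 0.994, -0.108, 0.011]
ft_force: [0.7, -0.2, 0.4]
opening: 90.7
```

Emit:
send_rows([
  {"x": 0, "y": 0, "z": -1.5, "twist": 0, "grip": 9.1},
  {"x": 0, "y": 0, "z": -2.5, "twist": 0, "grip": 9.1},
  {"x": 0, "y": 0, "z": -4, "twist": 0, "grip": 9.1},
  {"x": 0, "y": 0, "z": -4, "twist": -0.1, "grip": 9.1},
  {"x": -3, "y": 0, "z": -2, "twist": -0.18, "grip": 9.1},
])

```text
clock: 10.48
ee_pos: [431.2, 6.5, 165.3]
tcp_rot: [-0.002, 0.999, 0.036, 0.009]
ft_force: [-0.7, 0.9, 0.4]
opening: 90.8
```

Run:
```python
from h import *
from workcell import bot
import pickle
p=bot.snapshot('wrist');cv2.imwrite('pics/w6.png',p['pixels'][:,:,::-1]);pickle.dump(p,open('w6.pkl','wb'))
s=bot.state();plan(s,[465,5,26],-.2)
```

```text
pos [426.3   6.9 166.2] ytool yaw -1.495 tilt [ 0.013  0.004 -1.   ] j6 1.48 shift cm [ 3.65  0.53 14.07] twist -1.295 F [-4.9  0.2  1.3] open 91.1 t 10.525
```

View pics/w6.png

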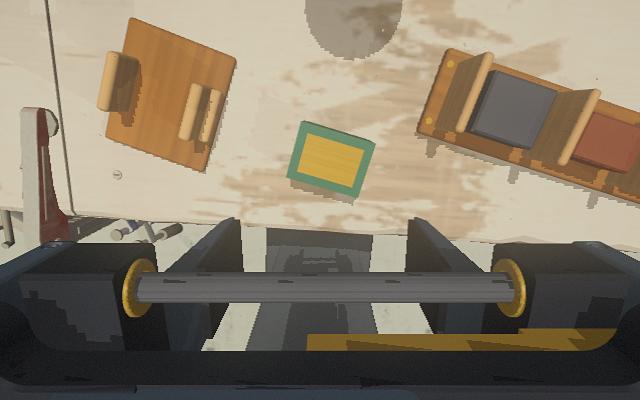

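The cover stands on the bench at (331,160), free of the fingers. Measuring it, and the stand's yaw, from this picture.

Run:
```python
from h import *
import pickle
p=pickle.load(open('w6.pkl','rb'));im=p['pixels']
h=cv2.cvtColor(im,cv2.COLOR_RGB2HSV)
b=(h[...,0]>18)&(h[...,0]<32)&(h[...,1]>140)&(h[...,2]>140);b[:125]=0;b[195:]=0;b[:,:285]=0;b[:,380:]=0
b=cv2.morphologyEx(b.astype(np.uint8),cv2.MORPH_OPEN,np.ones((3,3)));rr,bx=rect(p,b,36);print('brass',b.sum(),rr,bx.round(1).tolist())
# dark stone top corners
q=[ray(p,u,46)[:2].round(1) for u in [(496,69),(557,86),(537,148),(471,131)]];print(q,np.mean(q,0))
cv2.imwrite('pics/c6.png',cv2.resize(im[40:220,400:640,::-1],None,fx=3.3,fy=3.3,interpolation=cv2.INTER_CUBIC))
```

```text
brass 2258 ((463.6897277832031, 3.819520950317383), (49.50966262817383, 33.64841079711914), 77.61471557617188) [[441.8999938964844, -16.799999237060547], [474.79998779296875, -24.0], [485.3999938964844, 24.399999618530273], [452.6000061035156, 31.600000381469727]]
[array([ 545.1, -118.4]), array([ 536.2, -168.4]), array([ 487.6, -164.1]), array([ 497.2, -107.8])] [ 516.525 -139.675]
```

View pics/c6.png

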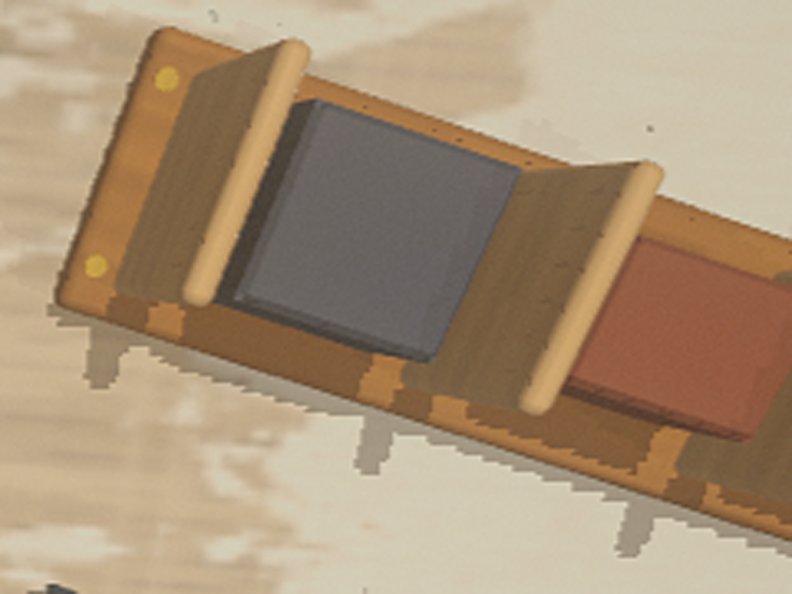

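Emit:
send_rows([
  {"x": 3.6, "y": 0.5, "z": 0, "twist": 0, "grip": 9.1},
  {"x": 0, "y": 0, "z": 0, "twist": -0.18, "grip": 9.1},
  {"x": 0, "y": 0, "z": 0, "twist": -0.18, "grip": 9.1},
  {"x": 0, "y": 0, "z": 0, "twist": -0.18, "grip": 9.1},
  {"x": 0, "y": 0, "z": 0, "twist": -0.18, "grip": 9.1},
])

```text
clock: 11.15
ee_pos: [462.1, 4.7, 166.9]
tcp_rot: [0.001, 0.918, 0.397, 0.007]
ft_force: [0.1, 0.9, 0.7]
opening: 91.2
```

Emit:
send_rows([
  {"x": 0, "y": 0, "z": 2, "twist": -0.18, "grip": 9.1},
  {"x": 0, "y": 0, "z": 2, "twist": -0.18, "grip": 9.1},
  {"x": 0, "y": 0, "z": 1, "twist": -0.17, "grip": 9.1},
  {"x": 0, "y": 0, "z": 0, "twist": 0, "grip": 9.1},
])

```text
clock: 11.65
ee_pos: [462.3, 4.9, 114.7]
tcp_rot: [0.002, 0.777, 0.629, 0.006]
ft_force: [-0.5, -0.2, -0.2]
opening: 91.0
```

Run:
```python
from h import *
from workcell import bot
s=bot.state();plan(s,[463.7,3.8,24],-.217)
```

```text
pos [462.3   4.9 114.7] ytool yaw -0.21 tilt [ 0.013  0.004 -1.   ] j6 0.19 shift cm [-0.14  0.05  9.07] twist 0.007 F [-0.5 -0.2 -0.2] open 91.0 t 11.65
```

Emit:
send_rows([
  {"x": -0.1, "y": 0.1, "z": 2.5, "twist": 0.007, "grip": 9.1},
  {"x": 0, "y": 0, "z": 2.5, "twist": 0, "grip": 9.1},
  {"x": 0, "y": 0, "z": 1.6, "twist": 0, "grip": 9.1},
  {"x": 0, "y": 0, "z": 1.2, "twist": 0, "grip": 9.1},
  {"x": 0, "y": 0, "z": 0.8, "twist": 0, "grip": 9.1},
])

```text
clock: 12.28
ee_pos: [467.4, 4.0, 28.9]
tcp_rot: [0.005, 0.784, 0.62, 0.009]
ft_force: [-0.7, 0.6, 0.1]
opening: 91.2
```

Run:
```python
from h import *
from workcell import bot
s=bot.state();plan(s,[463.7,3.8,24],-.217)
```

```text
pos [467.4   4.   28.9] ytool yaw -0.232 tilt [ 0.02   0.004 -1.   ] j6 0.21 shift cm [-0.11 -0.37  0.48] twist -0.015 F [-0.7  0.6  0.1] open 91.2 t 12.275
```

Emit:
send_rows([
  {"x": -0.1, "y": -0.35, "z": 0.4, "twist": -0.015, "grip": 9.1},
  {"x": 0, "y": 0, "z": 0, "twist": 0, "grip": 9.1},
])

```text
clock: 12.52
ee_pos: [463.8, 3.8, 24.6]
tcp_rot: [0.005, 0.78, 0.626, 0.009]
ft_force: [-0.6, 0.1, 0.4]
opening: 91.0
```

Run:
```python
from h import *
from workcell import bot
s=bot.state();plan(s,[463.7,3.8,24],-.217)
```

```text
pos [463.8   3.8  24.6] ytool yaw -0.217 tilt [ 0.02   0.004 -1.   ] j6 0.19 shift cm [-0.   -0.01  0.06] twist -0.0 F [-0.6  0.1  0.4] open 91.0 t 12.525
```

Emit:
send_rows([
  {"x": 0, "y": 0, "z": 0, "twist": 0, "grip": 4},
  {"x": 0, "y": 0, "z": 0, "twist": 0, "grip": 4},
  {"x": 0, "y": 0, "z": 0, "twist": 0, "grip": 4},
  {"x": 0, "y": 0, "z": 0, "twist": 0, "grip": 4},
  {"x": 0, "y": 0, "z": 0, "twist": 0, "grip": 4},
], newtons=20)

```text
clock: 13.15
ee_pos: [464.6, 3.8, 25.8]
tcp_rot: [0.006, 0.78, 0.626, 0.01]
ft_force: [-0.1, 0.1, 0.6]
opening: 50.1
```

Emit:
send_rows([
  {"x": 0, "y": 0, "z": -1.5, "twist": 0, "grip": 4},
  {"x": 0, "y": 0, "z": -3, "twist": 0, "grip": 4},
  {"x": 0, "y": 0, "z": -3, "twist": 0, "grip": 4},
  {"x": 0, "y": 0, "z": -3, "twist": 0, "grip": 4},
  {"x": 0, "y": 0, "z": -2, "twist": 0, "grip": 4},
])

```text
clock: 13.78
ee_pos: [459.3, 3.3, 151.7]
tcp_rot: [0.003, 0.78, 0.626, 0.007]
ft_force: [0.3, 0.1, -0.9]
opening: 49.9
```

Run:
```python
from h import *
from workcell import bot
s=bot.state();plan(s,[475,-130,155],-.2)
```

```text
pos [459.3   3.3 151.7] ytool yaw -0.218 tilt [ 0.015  0.004 -1.   ] j6 0.19 shift cm [-12.67   4.42  -0.37] twist -0.018 F [ 0.3  0.1 -0.9] open 49.9 t 13.775
```

Run:
```python
from h import *
from workcell import bot
s=bot.state();plan(s,[480,-310,160],-.2)
```

```text
pos [459.3   3.3 151.7] ytool yaw -0.218 tilt [ 0.015  0.004 -1.   ] j6 0.19 shift cm [-30.14   8.8   -0.94] twist -0.018 F [ 0.3  0.1 -0.9] open 49.9 t 13.775
```

Emit:
send_rows([
  {"x": -4, "y": 1.2, "z": -0.2, "twist": 0, "grip": 4},
  {"x": -5, "y": 1.5, "z": -0.2, "twist": 0, "grip": 4},
  {"x": -5, "y": 1.5, "z": -0.2, "twist": 0, "grip": 4},
  {"x": -5, "y": 1.5, "z": -0.2, "twist": 0, "grip": 4},
  {"x": -5, "y": 1.5, "z": -0.2, "twist": 0, "grip": 4},
])

```text
clock: 14.4
ee_pos: [479.0, -250.2, 162.2]
tcp_rot: [0.004, 0.777, 0.629, 0.009]
ft_force: [0.8, 0.3, -1.8]
opening: 50.2
```

Emit:
send_rows([
  {"x": -4, "y": 1.0, "z": 0, "twist": -0.018, "grip": 4},
  {"x": -1.5, "y": 0.5, "z": 0, "twist": 0, "grip": 4},
  {"x": 0, "y": 0, "z": 0, "twist": 0, "grip": 4},
  {"x": 0, "y": 0, "z": 0, "twist": 0, "grip": 4},
])

```text
clock: 14.9
ee_pos: [481.4, -310.0, 160.2]
tcp_rot: [0.002, 0.773, 0.634, 0.009]
ft_force: [-0.1, 0.6, -1.5]
opening: 50.2
```

Run:
```python
from h import *
from workcell import bot
import pickle
p=bot.snapshot('wrist');cv2.imwrite('pics/w7.png',p['pixels'][:,:,::-1]);pickle.dump(p,open('w7.pkl','wb'))
s=bot.state();plan(s,[497,-223,160],-.2)
im=p['pixels'];cv2.imwrite('pics/c7.png',cv2.resize(im[0:240,200:440,::-1],None,fx=2.5,fy=2.5,interpolation=cv2.INTER_CUBIC))
print([([round(v) for v in r['xyz']],round(r['p'],2)) for r in bot.place_of('stone_b',p)])
```

```text
pos [ 481.5 -309.9  160.3] ytool yaw -0.196 tilt [ 0.016  0.008 -1.   ] j6 -0.41 shift cm [ 8.83 -0.17  0.12] twist 0.004 F [ 0.6  1.  -1.1] open 50.0 t 14.95
[([497, -228, 8], 0.81), ([477, -306, 10], 0.75), ([478, -312, 137], 0.6)]
```

View pics/w7.png

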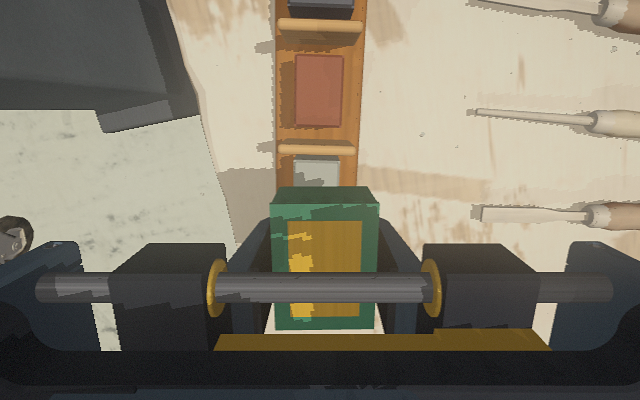

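View pics/c7.png

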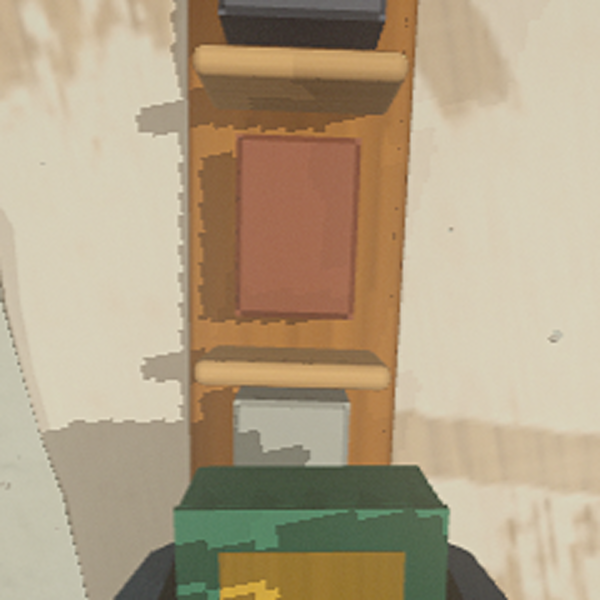

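The red-brown stone is directly visible at (318,91), between its dividers at rows 25 and 150; the cover is held squarely at (323,265). Now measuring the stone.

Run:
```python
from h import *
import pickle
from workcell import bot
p=pickle.load(open('w7.pkl','rb'));im=p['pixels']
h=cv2.cvtColor(im,cv2.COLOR_RGB2HSV)
print(h[90,320],h[90,350],h[90,287])
b=((h[...,0]<11)|(h[...,0]>172))&(h[...,1]>80);b[:50]=0;b[132:]=0;b[:,:285]=0;b[:,352:]=0
b=cv2.morphologyEx(b.astype(np.uint8),cv2.MORPH_OPEN,np.ones((3,3)));print(b.sum())
for z in(44,46):
    rr,bx=rect(p,b,z);print(z,rr,bx.round(1).tolist())
q=np.array([ray(p,(200+u/2.5,v/2.5),45)[:2] for u,v in[(237,136),(359,138),(354,319),(235,315)]]);print(q.round(1),q.mean(0))
for k in(0,1):pass
e=(q[0]+q[1]-q[2]-q[3]);print('long yaw',np.arctan2(e[1],e[0]))
# held cover brass centre
b=(h[...,0]>18)&(h[...,0]<32)&(h[...,1]>120);b[:215]=0;b[320:]=0;b[:,:283]=0;b[:,366:]=0
ys,xs=np.nonzero(b);print(xs.min(),xs.max(),ys.min(),ys.max())
q=np.array([ray(p,u,160.3+11)[:2] for u in[(288,220),(362,220),(289,318),(360,316)]]);print('cover',q.round(1).tolist(),q.mean(0).round(1))
```

```text
[ 10 133 163] [ 15 149 163] [ 15 140 137]
3375
44 ((495.5576171875, -224.02719116210938), (53.22894287109375, 37.11438751220703), 77.0159683227539) [[471.5, -245.8000030517578], [507.70001220703125, -254.10000610351562], [519.5999755859375, -202.3000030517578], [483.5, -193.89999389648438]]
46 ((495.54315185546875, -224.12106323242188), (52.8344841003418, 36.83928298950195), 77.01581573486328) [[471.70001220703125, -245.6999969482422], [507.6000061035156, -254.0], [519.4000244140625, -202.5], [483.5, -194.1999969482422]]
[[ 483.7 -194.8]
 [ 519.5 -202.4]
 [ 508.4 -254.6]
 [ 471.7 -246.1]] [ 495.81711386 -224.47829592]
long yaw 1.351198719852569
287 361 221 316
cover [[470.3, -281.7], [503.1, -288.4], [459.6, -331.3], [494.0, -337.3]] [ 481.7 -309.7]
```

Run:
```python
from h import *
from workcell import bot
s=bot.state();plan(s,[495.3,-224.3,125],-.219)
```

```text
pos [ 481.5 -309.9  160.4] ytool yaw -0.196 tilt [ 0.016  0.008 -1.   ] j6 -0.41 shift cm [ 8.63 -0.37  3.63] twist 0.023 F [ 0.4  0.2 -0.4] open 50.4 t 15.0
```

Emit:
send_rows([
  {"x": 2.2, "y": -0.1, "z": 0, "twist": 0, "grip": 4},
  {"x": 2.6, "y": -0.1, "z": 1, "twist": 0, "grip": 4},
  {"x": 2.4, "y": -0.1, "z": 1.2, "twist": 0, "grip": 4},
  {"x": 1.3, "y": 0, "z": 1.2, "twist": 0.023, "grip": 4},
  {"x": 0, "y": 0, "z": 0, "twist": 0, "grip": 4},
])

```text
clock: 15.62
ee_pos: [495.9, -214.5, 127.8]
tcp_rot: [0.001, 0.778, 0.628, 0.01]
ft_force: [1.1, -1.0, -1.2]
opening: 50.1
```

Run:
```python
from h import *
from workcell import bot
s=bot.state();plan(s,[495.3,-224.3,85],-.219)
```

```text
pos [ 495.9 -214.5  127.8] ytool yaw -0.214 tilt [ 0.017  0.01  -1.   ] j6 -0.24 shift cm [-1.03  0.08  4.27] twist 0.005 F [ 1.1 -1.  -1.2] open 50.1 t 15.625
```

Emit:
send_rows([
  {"x": -0.9, "y": 0.1, "z": 1, "twist": 0.005, "grip": 4},
  {"x": 0, "y": 0, "z": 1.4, "twist": 0, "grip": 4},
  {"x": 0, "y": 0, "z": 1, "twist": 0, "grip": 4},
  {"x": 0, "y": 0, "z": 0.4, "twist": 0, "grip": 4},
  {"x": 0, "y": 0, "z": 0, "twist": 0, "grip": 4},
])

```text
clock: 16.25
ee_pos: [495.8, -224.5, 87.8]
tcp_rot: [0.002, 0.78, 0.625, 0.01]
ft_force: [0.3, 0.6, -1.7]
opening: 50.3
```

Run:
```python
from h import *
from workcell import bot
p=bot.snapshot('wrist');cv2.imwrite('pics/w8.png',p['pixels'][:,:,::-1])
s=bot.state();plan(s,[495.3,-224.3,72],-.219)
```

```text
pos [ 495.9 -224.5   88. ] ytool yaw -0.219 tilt [ 0.018  0.01  -1.   ] j6 -0.25 shift cm [-0.01 -0.09  1.6 ] twist -0.0 F [-0.1 -0.2 -0.9] open 50.3 t 16.3
```

View pics/w8.png

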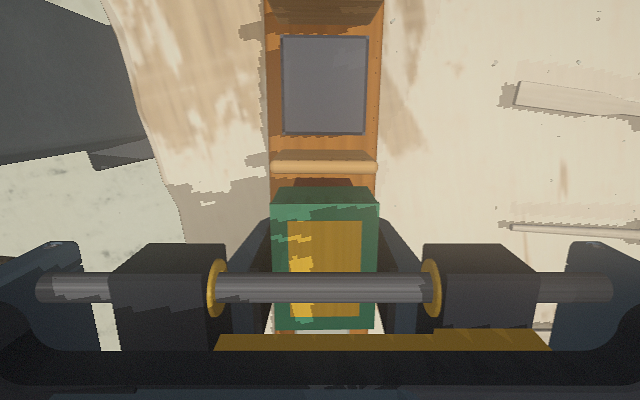

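Cover is over the red-brown stone, in line with the row. Descending gently, watching force.

Emit:
send_rows([
  {"x": 0, "y": -0.05, "z": 0.6, "twist": 0, "grip": 4},
  {"x": 0, "y": 0, "z": 0.5, "twist": 0, "grip": 4},
  {"x": 0, "y": 0, "z": 0.4, "twist": 0, "grip": 4},
  {"x": 0, "y": 0, "z": 0.3, "twist": 0, "grip": 4},
  {"x": 0, "y": 0, "z": 0, "twist": 0, "grip": 4},
])

```text
clock: 16.92
ee_pos: [496.1, -224.4, 69.3]
tcp_rot: [0.003, 0.78, 0.625, 0.01]
ft_force: [0.7, -0.2, -0.5]
opening: 50.1
```

Run:
```python
from h import *
from workcell import bot
s=bot.state();plan(s,[495.3,-224.3,60],-.219)
```

```text
pos [ 496.1 -224.4   69.3] ytool yaw -0.219 tilt [ 0.02   0.009 -1.   ] j6 -0.25 shift cm [-0.02 -0.1   0.93] twist -0.0 F [ 0.7 -0.2 -0.5] open 50.1 t 16.925
```

Emit:
send_rows([
  {"x": 0, "y": -0.05, "z": 0.4, "twist": 0, "grip": 4},
  {"x": 0, "y": -0.03, "z": 0.4, "twist": 0, "grip": 4},
  {"x": 0, "y": 0, "z": 0, "twist": 0, "grip": 4},
])

```text
clock: 17.3
ee_pos: [495.6, -224.2, 60.9]
tcp_rot: [0.003, 0.78, 0.625, 0.011]
ft_force: [0.2, 0.2, -1.1]
opening: 50.3
```

Run:
```python
from h import *
from workcell import bot
s=bot.state();plan(s,[495.3,-224.3,38],-.219)
```

```text
pos [ 495.6 -224.2   60.9] ytool yaw -0.219 tilt [ 0.02   0.009 -1.   ] j6 -0.25 shift cm [-0.05 -0.07  2.29] twist -0.0 F [ 0.2  0.2 -1.1] open 50.3 t 17.3
```

Emit:
send_rows([
  {"x": 0, "y": -0.03, "z": 0.6, "twist": 0, "grip": 4},
  {"x": 0, "y": -0.03, "z": 0.6, "twist": 0, "grip": 4},
  {"x": 0, "y": 0, "z": 0.5, "twist": 0, "grip": 4},
  {"x": 0, "y": 0, "z": 0.2, "twist": 0, "grip": 4},
  {"x": 0, "y": 0, "z": 0, "twist": 0, "grip": 4},
])

```text
clock: 17.92
ee_pos: [495.3, -223.8, 40.3]
tcp_rot: [0.003, 0.78, 0.625, 0.01]
ft_force: [0.2, -0.7, -1.2]
opening: 50.4
```

Run:
```python
from h import *
from workcell import bot
s=bot.state();plan(s,[495.3,-224.3,38],-.219)
```

```text
pos [ 495.3 -223.8   40.3] ytool yaw -0.219 tilt [ 0.02   0.009 -1.   ] j6 -0.25 shift cm [-0.05  0.    0.23] twist -0.0 F [ 0.2 -0.7 -1.2] open 50.4 t 17.925
```

Emit:
send_rows([
  {"x": -0.03, "y": 0, "z": 0.2, "twist": 0, "grip": 4},
  {"x": 0, "y": 0, "z": 0.1, "twist": 0, "grip": 4},
  {"x": 0, "y": 0, "z": 0, "twist": 0, "grip": 4},
])

```text
clock: 18.3
ee_pos: [495.8, -224.3, 39.0]
tcp_rot: [0.003, 0.78, 0.625, 0.011]
ft_force: [0.7, -0.3, -1.7]
opening: 49.8
```

Emit:
send_rows([
  {"x": 0, "y": 0, "z": 0.1, "twist": 0, "grip": 4},
  {"x": 0, "y": 0, "z": 0, "twist": 0, "grip": 6},
  {"x": 0, "y": 0, "z": 0, "twist": 0, "grip": 8},
  {"x": 0, "y": 0, "z": 0, "twist": 0, "grip": 9.1},
  {"x": 0, "y": 0, "z": 0, "twist": 0, "grip": 9.1},
])

```text
clock: 18.92
ee_pos: [496.4, -224.6, 38.6]
tcp_rot: [0.004, 0.78, 0.626, 0.011]
ft_force: [-0.0, 0.2, -0.5]
opening: 86.9
```

Emit:
send_rows([
  {"x": 0, "y": 0, "z": -1.5, "twist": 0, "grip": 9.1},
  {"x": 0, "y": 0, "z": -2.5, "twist": 0, "grip": 9.1},
  {"x": 0, "y": 0, "z": -4, "twist": 0, "grip": 9.1},
  {"x": -3, "y": 0, "z": -4, "twist": 0, "grip": 9.1},
  {"x": -4, "y": 0, "z": -2, "twist": 0, "grip": 9.1},
])

```text
clock: 19.55
ee_pos: [477.8, -293.2, 184.3]
tcp_rot: [0.004, 0.779, 0.627, 0.011]
ft_force: [0.4, -0.8, 0.4]
opening: 90.6
```

Emit:
send_rows([
  {"x": 0, "y": 0, "z": 0, "twist": 0, "grip": 9.1},
  {"x": 0, "y": 0, "z": 0, "twist": 0, "grip": 9.1},
])

```text
clock: 19.8
ee_pos: [478.0, -295.3, 187.5]
tcp_rot: [0.006, 0.78, 0.626, 0.012]
ft_force: [-0.1, -0.4, -0.8]
opening: 91.0
```

Run:
```python
from h import *
from workcell import bot
import pickle
p=bot.snapshot('wrist');cv2.imwrite('pics/w9.png',p['pixels'][:,:,::-1]);im=p['pixels']
s=bot.state();plan(s,[495.3,-224.3,38],-.219)
h=cv2.cvtColor(im,cv2.COLOR_RGB2HSV)
b=((h[...,0]>18)&(h[...,0]<32)&(h[...,1]>120)).astype(np.uint8);b[230:]=0;b[:,:250]=0;b[:,400:]=0
b=cv2.morphologyEx(b,cv2.MORPH_OPEN,np.ones((3,3)))
for z in (49,83): print(z,rect(p,b,z))
p=bot.snapshot('scene');cv2.imwrite('pics/s9.png',cv2.resize(p['pixels'][120:260,280:480,::-1],None,fx=4,fy=4,interpolation=cv2.INTER_CUBIC))
```

```text
pos [ 478.2 -295.2  187.5] ytool yaw -0.218 tilt [ 0.026  0.005 -1.   ] j6 -0.38 shift cm [ 7.14 -0.22 15.02] twist 0.001 F [-0.5  0.2  1.2] open 91.0 t 19.85
49 (((495.70733642578125, -224.66949462890625), (48.67684555053711, 33.780025482177734), 77.88824462890625), array([[ 474.08664, -244.9223 ],
       [ 507.11472, -252.01001],
       [ 517.328  , -204.41669],
       [ 484.29996, -197.32898]], dtype=float32))
83 (((495.0740661621094, -224.32894897460938), (43.01081085205078, 29.84801483154297), 77.88822937011719), array([[ 475.97003, -242.2243 ],
       [ 505.15363, -248.487  ],
       [ 514.1781 , -206.4336 ],
       [ 484.9945 , -200.1709 ]], dtype=float32))
```

View pics/w9.png

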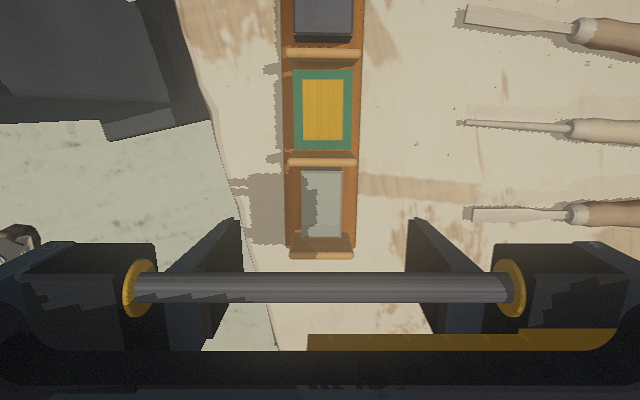

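View pics/s9.png

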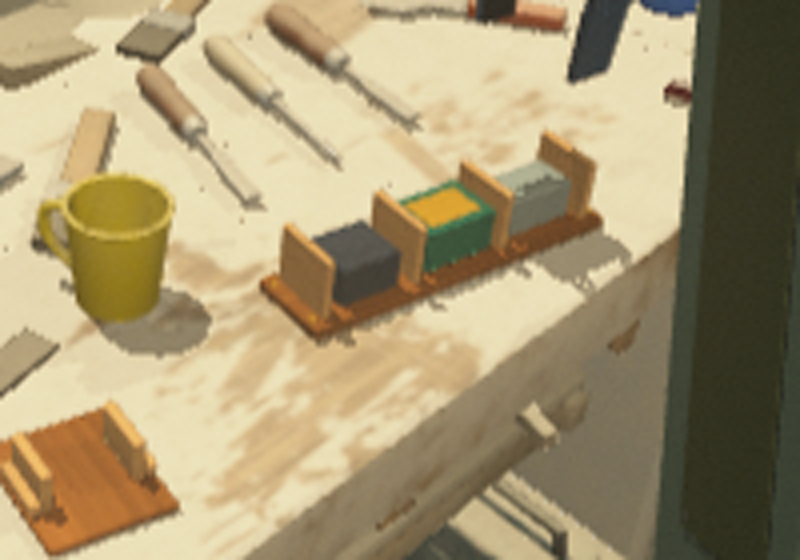

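The brass panel measures 48.7 x 33.8 mm if it is taken at the home height of 49 mm. Taken at the jammed height of 83 mm it would come out 43 mm long, which is too small. Centre is (495.7,-224.7), within 1 mm of the stone. In the scene picture the cover, at (460,220) in the crop, sits down on the board below the divider tops. The arm is clear, so I'm handing in.

```bash
python3 -c "
from workcell import bot
print(bot.hand_in())"
```

```text
the job is handed in; nothing more can be done
None
```

The cover is fully home on the red-brown stone (stone_b), let go, and the job is handed in, with the robot's clock at about 20 s of the 54 s allowed.

**What I did:** I lifted the cover out of the cradle by its ends, stood it mouth down on the bare bench and let go. I then took it by its long sides and lowered it onto the red-brown stone.

**Only one stone tried:** I did not try the stones in turn. The judging text names stone_b, and in the wrist picture its top measured about 53 x 37 mm, the right size for the cover. I went there first, and the cover slid down with no more than about 2 N at the wrist.

**Last checks:**
- **Height:** the brass panel comes out at its true size (48.7 x 33.8 mm, true about 50 x 34) only if the cover is fully down. If it were stuck on top of the stone, it would measure about 43 mm long.
- **Position:** the cover's centre is within about 1 mm of the stone's, and its direction is within about 0.02 rad.
- **Let go:** the gripper was open and about 150 mm above when I handed in.
- **Other loose things:** nothing touched them on the way. The mug stands upright in the last picture; I did not look at the rubbing block and tape measure again.

**Small disagreements:**
- **Stone position:** the trained network put the stone up to 4 mm from my own measurement, which is its stated accuracy. I used mine.
- **Tool tilt:** the tool drifted to about 0.02 rad off vertical during the moves, which did not matter for the fit. I judged the cover's final level from the pictures only.

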